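# Pack wheel chocks head to tail in a spring-loaded tray

### The arm

A 6-joint arm with a two-finger parallel gripper is mounted at the origin on the work surface. World frame = base frame: x ahead of the robot, y to its left, z up, the work surface at z = 0. Lengths are in m, angles in rad, forces in N, time in s.
With the tool pointing down it reaches from about 0.425 to 0.95 m from the base axis. Payload 3.5 kg.
Tool frame: the origin (TCP) lies between the finger pads; the fingertips stand 25 mm ahead of it and the grasp point (between the pads) lies 6 mm ahead of it; z points along the fingers, y is the line along which they close (so a half turn about z gives the same grasp; the last joint's range is limited). The gripper opens to 85 mm and grips with 20 to 120 N. Pads are 22 mm wide; open, the fingers measure 114 mm over their backs; the gripper's body (76 mm by 85 mm) begins 54 mm behind the grasp point. The pads swing forward as they close: fully open they stand 13 mm farther back than shut.
Start: joints at [1.054, 0.286, 1.577, -0, 1.279, -0.15], TCP at [0.242, 0.63, 0.256] pointing down, gripper open.
Joint ranges: [-2.77, 2.77], [-0.9, 2.22], [0.21, 2.48], [-1.53, 4.67], [0.24, 2.81], [-2.84, 2.84]. Speed limits (rad/s): [2.79, 2.79, 3.14, 3.14, 3.14, 3.14].

### API

Orientations are given as a unit quaternion [w, x, y, z].
In Python, from station import get_obs, grab_frame, finish_job gives the robot as it stands.
- The arm moves only by the tool play_rows, never from a script. Its argument "plan" is a list that holds one entry, the list of rows, each a list of 7 numbers: the shift along the tool's x, y, z in cm, then the turn, a rotation vector about the tool's x, y, z in rad, then the finger opening in cm, from 0 to 8.54. In form: [[[dx, dy, dz, ax, ay, az, jaw], ...]]. A call has exactly 5 rows; each row is the pose to reach, as a shift and turn from the pose commanded when the call began, along the tool's axes at that moment; what a row does not reach only later rows make up. A row lasts 1/8 s, in which the tool goes at most 62.5 mm and 10.7 degrees, less where a joint would pass 70% of its speed; a pose out of reach is approached as far as the arm can. A call with a gripper value outside its range is refused whole. The fingers move at their own pace and stop on an object; the grip force is fixed at half the most. Time passes only in rows, so rows that repeat a pose let the fingers close, or fill a call up. It gives the time, the measured TCP pose, the force, the opening and the grip force at its end, in the units of the state.
- get_obs(): the state, without advancing time (a new reading comes with each control period).
- grab_frame(name): name is "scene" or "top" or "wrist"; returns a dict with "frame" (384x512x3 uint8, red, green, blue), "fx", "fy", "cx", "cy" (pixels), "R" (3x3) and "t" (3): a world point X has camera coordinates R X + t. Camera axes: x right, y down, z forward; pixel columns grow to the right and rows downward; lengths in m; the calibration is good to about 2 mm. A picture is of the moment at which its call begins. There is no depth.
- finish_job(): hands the job in; it is judged then, once.
The state is a dict: "time_s": time; "joint_pos": joint angles; "qd": joint speeds; "joint_efforts": joint torques, N m; "position": TCP position; "ee_rot": TCP orientation; "ft_force": force on the tool from outside, world axes, zero at the start; "moment": the same for the moment, N m; "opening": finger opening in m; "grasp_force": force on a finger pad.
Only numpy, scipy, OpenCV 4.12 (cv2) and the standard library are available. Lean on these libraries where they do the work, as an engineer would, in place of code of your own. Each camera call takes 0.05 s, during which the arm holds its last target. There are 200 camera calls.

### The job

Pack the three wheel chocks lying on the counter into the blue tray beside the one already there, alternately head to tail with slope against slope, so that all four lie flat and side by side, fill the tray from its fixed side wall to the red spring-loaded plate, and are all pushed fully back against the tray's back wall. The gap left for the last chock is too narrow until the plate is forced back, so drive that one in thin end first from the open front. Leave the cartons and the spray can where they are.

Things in the scene. Friction and masses are not known exactly. Their poses are not given: they have to be found in the camera images.
- tray: blue steel tray fixed to the counter, open above and at its front (-x) end; origin mid packing area, at counter height. x to the back wall, y to the fixed side wall. Floor 6 mm thick, front edge x=-75 mm. The springs and a 36 mm high carrier lie behind the red plate, out to y=-155 mm. Four packed chocks fill 140 x 200 mm, centres at x=0, y=+75, +25, -25, -75 mm.
- tray_back (a point): middle of the tray's back wall's inner face (x=+70 mm of the tray), at the wall's top, 36 mm above the counter; wall 8 mm thick; axes as the tray's
- tray_side (a point): middle of the fixed side wall's inner face (y=+100 mm of the tray), at the wall's top, 36 mm above the counter; wall 7 mm thick; axes as the tray's
- follower (a joint): travel of the red spring-loaded plate in m: 0 at rest (face at y = -85 mm of the tray), growing as it is forced outward along the tray's -y, stop at 0.022; 0.015 with four chocks packed. The springs push back with about 1.8 N at 0 and 4 N at 0.015. It only slides, it does not turn.
- follower_face (a point): middle of the red plate's inner face; the plate is 140 mm long (along the tray's x), 8 mm thick, its top 41 mm above the counter; axes as the tray's
- chock_a_mid (a point): yellow wheel chock on its side, 180-340 g; origin mid, 38 mm above its underside (top face of the body). Plan: right trapezoid, mm: 140 long; thick end 66 at x=-70, thin end 34 at x=+70; straight side y=-25; sloping side y=+41 (thick end) to +9 (thin). Black grip tab (46 along x, 16 along y) rises 38 mm from this point. Black patch by thick end. Starts loose in the tray by the side wall.
- chock_b_mid (a point): yellow wheel chock on its side, 180-340 g; origin mid, 38 mm above its underside (top face of the body). Plan: right trapezoid, mm: 140 long; thick end 66 at x=-70, thin end 34 at x=+70; straight side y=-25; sloping side y=+41 (thick end) to +9 (thin). Black grip tab (46 along x, 16 along y) rises 38 mm from this point. Black patch by thick end. Starts flat on the counter.
- chock_c_mid (a point): yellow wheel chock on its side, 180-340 g; origin mid, 38 mm above its underside (top face of the body). Plan: right trapezoid, mm: 140 long; thick end 66 at x=-70, thin end 34 at x=+70; straight side y=-25; sloping side y=+41 (thick end) to +9 (thin). Black grip tab (46 along x, 16 along y) rises 38 mm from this point. Black patch by thick end. Starts flat on the counter.
- chock_d_mid (a point): yellow wheel chock on its side, 180-340 g; origin mid, 38 mm above its underside (top face of the body). Plan: right trapezoid, mm: 140 long; thick end 66 at x=-70, thin end 34 at x=+70; straight side y=-25; sloping side y=+41 (thick end) to +9 (thin). Black grip tab (46 along x, 16 along y) rises 38 mm from this point. Black patch by thick end. Starts flat on the counter.
- blue_carton_mid (a point): blue parts carton 85 x 130 x 60 mm, loose, not part of the job; its centre
- red_carton_mid (a point): red parts carton 75 x 110 x 70 mm, loose, not part of the job; its centre
- spray_can_mid (a point): spray can, 60 mm diameter, 150 mm high, standing, not part of the job; its centre
Not all that is in view belongs to the job. Leave any green or pink look-alike of the part that bears chock_b_mid alone.

How it is judged:
At the end, for the whole second after the job is handed in: All four chocks lie flat on the tray floor (within 3 mm and 0.05 rad), lengthwise in the tray (within 0.04 rad), between its side wall and the red plate, each with its end within 5 mm of the back wall, at rest and released, the plate forced out by more than 11 mm (x of chock_a_mid in the frame of tray between -0.005 and 0.004 m and y of chock_a_mid in the frame of tray between -0.088 and 0.088 m and z of chock_a_mid in the frame of tray between 0.041 and 0.047 m and angle between each of chock_a_mid, chock_b_mid, chock_c_mid, chock_d_mid's own z axis and vertical below 0.05 rad and angle between the x axis of each of chock_a_mid, chock_b_mid, chock_c_mid, chock_d_mid and the x axis of tray, either way round below 0.04 rad and linear speed of each of chock_a, chock_b, chock_c, chock_d below 0.01 m/s and x of chock_b_mid in the frame of tray between -0.005 and 0.004 m and y of chock_b_mid in the frame of tray between -0.088 and 0.088 m and z of chock_b_mid in the frame of tray between 0.041 and 0.047 m and x of chock_c_mid in the frame of tray between -0.005 and 0.004 m and y of chock_c_mid in the frame of tray between -0.088 and 0.088 m and z of chock_c_mid in the frame of tray between 0.041 and 0.047 m and x of chock_d_mid in the frame of tray between -0.005 and 0.004 m and y of chock_d_mid in the frame of tray between -0.088 and 0.088 m and z of chock_d_mid in the frame of tray between 0.041 and 0.047 m and value of joint follower above 0.011 m); the robot touches nothing.
It fails at once if the blue carton is moved more than 20 mm (distance of blue_carton_mid from where it was at the start of the episode above 0.02 m).
It fails at once if the red carton is moved more than 20 mm (distance of red_carton_mid from where it was at the start of the episode above 0.02 m).
It fails at once if the spray can is moved more than 20 mm (distance of spray_can_mid from where it was at the start of the episode above 0.02 m).
It also fails if it takes over 72 s, if anything falls off the work surface, if the arm or the gripper's body presses on something with over 40 N, if the wrist force passes 120 N, or if a joint passes its speed limit or range.

## Working session

There is one attempt and no reset: what is moved stays moved. The work goes in short steps, Python scripts to look and compute and a tool call to move; the robot and the scene stay as the last step left them, time stands still between calls to the robot, and variables do not carry over. Pictures are saved under pics/ and viewed, at most 13 in all, crops included, and the job is handed in when it is done.

Besides the shell and the picture viewer there is one more tool, called after "Request:" in YAML: its name, and indented under it one key for each argument. play_rows: Moves the arm, as the interface text tells. Its arguments: {"type":"object","properties":{"plan":{"type":"array","items":{"type":"array","items":{"type":"array","items":{"type":"number"}}}}},"required":["plan"]}

```bash
mkdir -p pics; ls; python3 - <<'E'
from station import *
import cv2,numpy as np
o=get_obs(); print({k:np.round(v,3) for k,v in o.items()})
ims=[]
for n in ["scene","top"]:
    f=grab_frame(n); cv2.imwrite(f"pics/{n}0.png",f["frame"][:,:,::-1]); print(n,f["fx"],f["fy"],f["cx"],f["cy"],np.round(f["R"],3).tolist(),np.round(f["t"],3)); 
E
```

```text
pics
{'time_s': np.float64(0.0), 'joint_pos': array([ 1.054,  0.287,  1.578,  0.   ,  1.279, -0.15 ]), 'qd': array([-0.   , -0.   , -0.002,  0.   ,  0.001, -0.001]), 'joint_efforts': array([-0.0000e+00, -4.0597e+01, -2.9263e+01, -0.0000e+00,  6.0000e-03,
        0.0000e+00]), 'position': array([0.242, 0.63 , 0.255]), 'ee_rot': array([-0.   ,  0.182,  0.983, -0.001]), 'ft_force': array([ 0.262, -0.55 ,  0.458]), 'moment': array([ 0.025, -0.049, -0.016]), 'grasp_force': np.float64(0.0), 'opening': np.float64(0.085)}
scene 481.997046144121 481.997046144121 261.27379580474127 188.48887548325646 [[-0.059, 0.998, -0.014], [0.68, 0.03, -0.733], [-0.731, -0.053, -0.68]] [ 0.002 -0.296  1.881]
top 439.59560957001486 439.59560957001486 256.87697488008376 192.70632996486478 [[0.043, -0.999, -0.001], [-0.977, -0.042, -0.208], [0.208, 0.01, -0.978]] [0.041 0.506 1.656]
```

View pics/scene0.png

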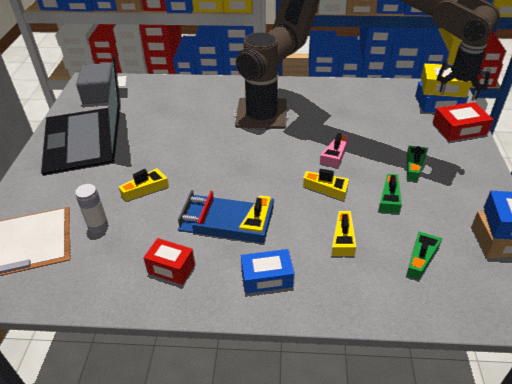

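View pics/top0.png

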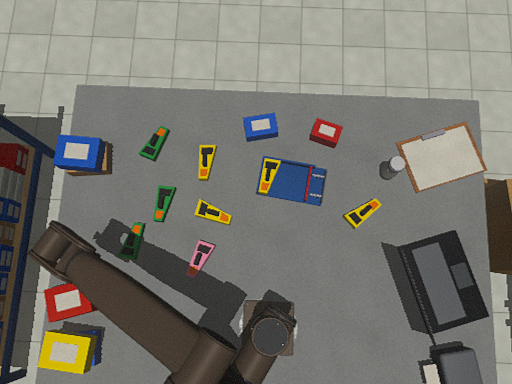

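The scene view shows three loose yellow chocks: at (144,184), (326,184) and (344,233). The fourth is in the tray, at (257,213). In the top view the loose ones are at (207,162), (213,211) and (362,213), and the tray centre is near (290,180). Next I'll enlarge both views to see details.

```bash
python3 - <<'E'
import cv2,numpy as np
a=cv2.imread("pics/top0.png")[135:233,135:395]; b=cv2.imread("pics/scene0.png")[160:258,115:375]
cv2.imwrite("pics/z1.png",cv2.resize(np.vstack([a,b]),None,fx=3,fy=3,interpolation=cv2.INTER_CUBIC))
E
```

```text
(no output)
```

View pics/z1.png

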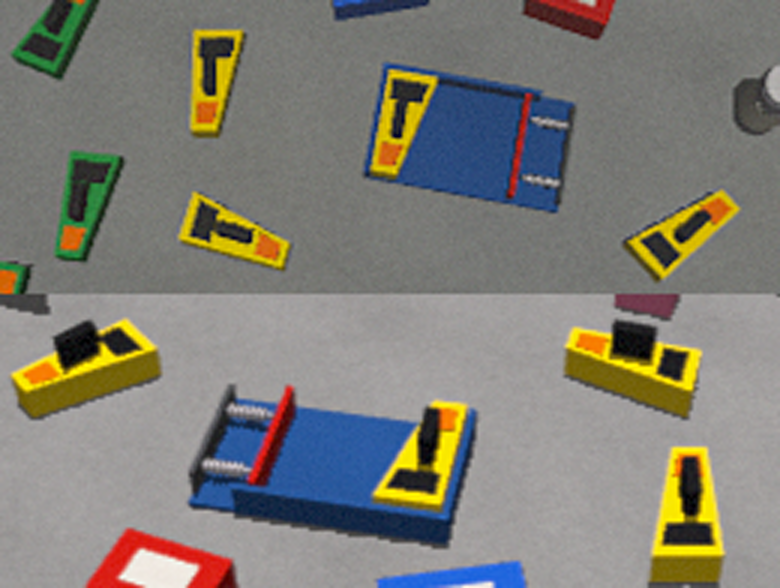

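The zoom shows where things point:
- **Tray:** its open front faces the robot, at the bottom of the top view. The fixed wall is on the left (world +y) and the red plate on the right.
- **Chock a:** thick end at the back, straight side along the wall.
- **All chocks:** the thin end carries an orange patch and the thick end a black one.

Next step is coarse positions by triangulating from both views.

```bash
cat > h.py <<'E'
import cv2,numpy as np
from station import *
from scipy.spatial.transform import Rotation as Ro
def cam(f): 
    K=np.array([[f["fx"],0,f["cx"]],[0,f["fy"],f["cy"]],[0,0,1]]); return K,np.array(f["R"]),np.array(f["t"])
def ray(f,p):
    K,R,t=cam(f); d=(np.linalg.inv(K)@np.c_[np.atleast_2d(p),np.ones(len(np.atleast_2d(p)))].T).T@R; return -R.T@t,d
def onz(f,p,z):
    C,d=ray(f,p); return C+d*((z-C[2])/d[:,2])[:,None]
def proj(f,X):
    K,R,t=cam(f); q=(np.atleast_2d(X)@R.T+t)@K.T; return q[:,:2]/q[:,2:]
def tri(f,p,g,q):
    P=[cam(k)[0]@np.c_[cam(k)[1],cam(k)[2]] for k in(f,g)]
    X=cv2.triangulatePoints(P[0],P[1],np.atleast_2d(p).T.astype(float),np.atleast_2d(q).T.astype(float)); return (X[:3]/X[3]).T
def hsv(f): return cv2.cvtColor(f["frame"],cv2.COLOR_RGB2HSV)
def yel(f,v=90): return cv2.inRange(hsv(f),(22,120,v),(34,255,255))
def ora(f): return cv2.inRange(hsv(f),(5,140,110),(18,255,255))
def blobs(m,amin):
    n,l,s,c=cv2.connectedComponentsWithStats(m); return [(c[i],s[i],l==i) for i in range(1,n) if s[i,4]>=amin]
def quad(of, az):  # world target pose helper
    pass
def go(x,y,z,yaw,rows=None):
    """rel. shift (cm, tool axes) and rotvec from measured pose to tool-down pose with tool x-axis at world yaw"""
    o=get_obs(); q=o["ee_rot"]; R0=Ro.from_quat([q[1],q[2],q[3],q[0]]); 
    c,s=np.cos(yaw),np.sin(yaw); R1=Ro.from_matrix(np.array([[c,s,0],[s,-c,0],[0,0,-1]]))
    d=R0.inv().apply(np.array([x,y,z])-o["position"])*100; r=(R0.inv()*R1).as_rotvec()
    return np.round(d,2),np.round(r,3)
def tyaw():
    q=get_obs()["ee_rot"]; X=Ro.from_quat([q[1],q[2],q[3],q[0]]).as_matrix()[:,0]; return np.arctan2(X[1],X[0])
E
python3 - <<'E'
from h import *
import pickle
T=grab_frame("top");S=grab_frame("scene");W=grab_frame("wrist")
cv2.imwrite("pics/w0.png",W["frame"][:,:,::-1])
print("wrist C",-W["R"].T@W["t"],W["fx"],np.round(W["R"],2).tolist(),"tyaw",tyaw(), "topC",-T["R"].T@T["t"])
def ch(f):
    out=[]
    O=blobs(ora(f),8)
    for c,s,m in blobs(yel(f),60):
        k=cv2.dilate(m.astype(np.uint8),np.ones((5,5)))
        oc=[o[0] for o in O if (o[2]&(k>0)).sum()>0.5*o[1][4]]
        if oc: out.append((c,s[4],oc[0]))
    return out
a,b=ch(T),ch(S)
for c,n,o in a: print("T",np.round(c),n,np.round(o,1),onz(T,[c,o],.038).round(3)[:,:2].tolist())
for c,n,o in b: print("S",np.round(c),n,np.round(o,1),onz(S,[c,o],.038).round(3)[:,:2].tolist())
for A in a:
    for B in b:
        x=onz(T,[A[2]],.038)[0]; y=onz(S,[B[2]],.038)[0]
        if np.linalg.norm(x-y)<.04: print("tri",tri(T,A[2],S,B[2]).round(4))
R=[c for c,s,m in blobs(cv2.inRange(hsv(T),(100,150,60),(125,255,255)),300)]
print("blue",np.round(R))
E
```

```text
wrist C [0.1718939  0.65646946 0.37386152] 279.75166593773275 [[0.36, 0.93, -0.0], [0.89, -0.34, 0.29], [0.27, -0.11, -0.96]] tyaw 2.774778818477618 topC [0.14858311 0.04481039 1.72504684]
T [205. 161.] 303 [203.5 171.8] [[0.629, 0.274], [0.583, 0.278]]
T [268. 174.] 293 [264.2 185.8] [[0.584, 0.022], [0.536, 0.035]]
T [211. 213.] 315 [223.7 217. ] [[0.419, 0.235], [0.405, 0.187]]
T [361. 213.] 288 [373.4 204.7] [[0.444, -0.346], [0.479, -0.394]]
S [144. 186.] 676 [128.  186.1] [[0.481, -0.343], [0.483, -0.394]]
S [326. 186.] 635 [311.8 176.1] [[0.454, 0.23], [0.409, 0.186]]
S [256. 217.] 404 [263.1 201. ] [[0.598, 0.02], [0.531, 0.036]]
S [344. 238.] 610 [340.9 216.7] [[0.67, 0.27], [0.586, 0.268]]
tri [[0.5831 0.2725 0.0356]]
tri [[0.5351 0.0357 0.0422]]
tri [[0.4057 0.1866 0.0348]]
tri [[ 0.4796 -0.3952  0.0349]]
blue [[260. 125.]
 [ 77. 153.]
 [295. 184.]]
```

```bash
python3 - <<'E'
from h import *
print(go(0.5,0.1,0.30,2.97))
E
```

```text
(array([-43.09, -40.21,  -4.4 ]), array([-0.001, -0.   , -0.195]))
```

Request:
play_rows:
  plan:
    - [[-4.3,-4,-0.4,0,0,-0.02,8.5],[-8.6,-8,-0.9,0,0,-0.04,8.5],[-13,-12,-1.3,0,0,-0.1,6],[-17.2,-16.1,-1.8,0,0,-0.15,5],[-21.5,-20.1,-2.2,0,0,-0.195,4.5]]

```text
time_s: 0.88
position: [0.3711, 0.3636, 0.2786]
ee_rot: [0.0, 0.085, 0.996, 0.0]
ft_force: [1.4, -0.2, -0.9]
opening: 0.0447
grasp_force: 0.0
```

```bash
python3 - <<'E'
from h import *
print(go(0.5,0.1,0.30,2.97))
E
```

```text
(array([-17.16, -23.8 ,  -2.14]), array([0.   , 0.001, 0.002]))
```

Request:
play_rows:
  plan:
    - [[-4,-5.5,-0.5,0,0,0,4.5],[-8,-11,-1,0,0,0,4.5],[-12,-16.6,-1.5,0,0,0,4.5],[-16,-22,-2,0,0,0,4.5],[-17.2,-23.8,-2.1,0,0,0,4.5]]

```text
time_s: 1.5
position: [0.5002, 0.0991, 0.2998]
ee_rot: [0.001, 0.087, 0.996, -0.0]
ft_force: [0.4, 0.3, -0.3]
opening: 0.0453
grasp_force: 0.0
```

```bash
python3 - <<'E'
from h import *
import pickle
W=grab_frame("wrist"); pickle.dump(W,open("w1.pkl","wb")); print(get_obs()["position"],get_obs()["opening"])
cv2.imwrite("pics/w1.png",cv2.resize(W["frame"][:,:,::-1],(800,600),interpolation=cv2.INTER_CUBIC))
E
```

```text
[0.50209454 0.09548761 0.30007116] 0.044766613915553984
```

View pics/w1.png

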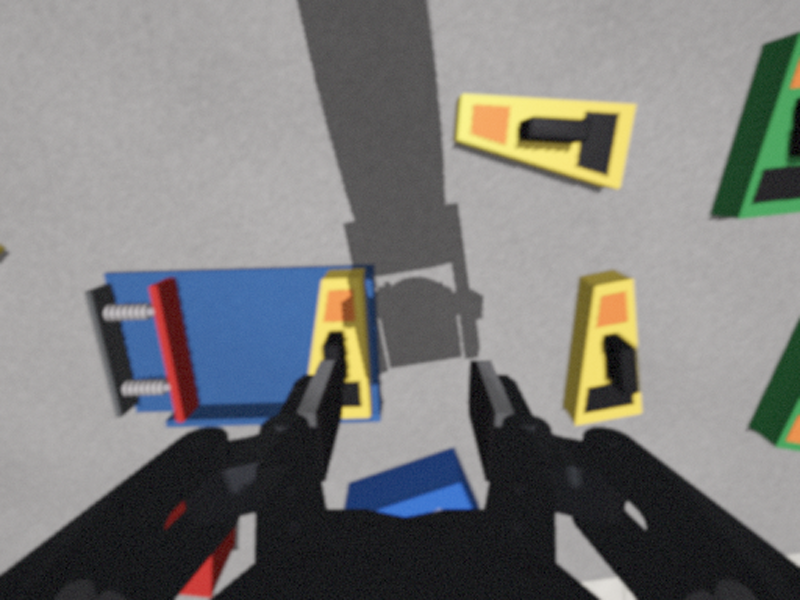

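The wrist view, at 800 px scale, shows chock Q with its centre at about (555,135) and chock P at about (605,345). Chock a is in the tray at about (345,345). The tray's front edge runs from (105,272) to (372,265), and the red plate from (160,285) to (185,415). I'll measure the chock corners from this.

```bash
cat >> h.py <<'E'
M=np.array([[-.07,-.025],[-.07,.041],[.07,.009],[.07,-.025]])
def chocks(f,z=.038,v=None,amin=400,show=True):
    """top-face corners of each yellow chock -> rigid fit to the plan"""
    H=hsv(f); res=[]
    for c,s,m in blobs(yel(f,60),amin):
        V=H[...,2][m]; th,_=cv2.threshold(V.reshape(-1,1).astype(np.uint8),0,255,cv2.THRESH_OTSU)
        th=v or th
        k=(m&(H[...,2]>th)).astype(np.uint8)
        k=cv2.morphologyEx(k,cv2.MORPH_OPEN,np.ones((2,2)))
        pts=cv2.findNonZero(k)
        if pts is None: continue
        hull=cv2.convexHull(pts); 
        for e in np.arange(1,15,.5):
            a=cv2.approxPolyDP(hull,e,True)
            if len(a)<=4: break
        if len(a)!=4: continue
        w=onz(f,a[:,0].astype(float),z)[:,:2]
        if cv2.contourArea(w.astype(np.float32),True)<0: w=w[::-1]
        best=None
        for r in range(4):
            for mm in (M,M[::-1]):
                q=np.roll(w,r,0); A=mm-mm.mean(0); B=q-q.mean(0)
                U,S_,Vt=np.linalg.svd(A.T@B); D=np.diag([1,np.linalg.det(U@Vt)]); Rm=(U@D@Vt).T
                p=q.mean(0)-Rm@mm.mean(0); e=np.sqrt(((mm@Rm.T+p-q)**2).sum(1).mean())
                if best is None or e<best[0]: best=(e,p,np.arctan2(Rm[1,0],Rm[0,0]))
        res.append(best)
        if show: print("px",np.round(c),"th",th,"area",k.sum(),"rms mm %.1f"%(best[0]*1e3),"xy",best[1].round(4),"yaw %.3f"%best[2])
    return res
E
python3 - <<'E'
from h import *
import pickle
W=pickle.load(open("w1.pkl","rb"))
chocks(W)
chocks(W,v=190)
H=hsv(W); o=[c for c,s,m in blobs(ora(W),60)]; print(np.round(o,1))
for p in [(225,345),(213,215),(345,375),(240,400),(240,190)]: pass
m=yel(W,60)>0; print(np.histogram(H[...,2][m],12))
b=cv2.inRange(H,(100,120,40),(125,255,255)); print([(np.round(c),s[4]) for c,s,_ in blobs(b,300)])
for r in (172,175,180,200,230,260): 
    print(r,[tuple(H[r,c]) for c in (150,)], "blue cols", np.nonzero(b[r])[0][[0,-1]])
print("col vals at c=120, rows 165..180", H[165:180,120].tolist())
print("row 220, cols 195..250",W["frame"][190,195:246:1].tolist())
E
```

```text
px [363.  91.] th 192.0 area 1488 rms mm 27.4 xy [0.4283 0.2474] yaw -1.852
px [222. 217.] th 184.0 area 947 rms mm 22.6 xy [0.5715 0.0243] yaw 2.964
px [382. 223.] th 178.0 area 1383 rms mm 2.5 xy [0.628  0.2737] yaw -3.090
px [363.  91.] th 190 area 1509 rms mm 6.6 xy [0.4251 0.2259] yaw -1.750
px [222. 217.] th 190 area 919 rms mm 22.1 xy [0.5704 0.0242] yaw 2.975
px [382. 223.] th 190 area 1324 rms mm 2.6 xy [0.6284 0.274 ] yaw -3.096
[[313.8  78. ]
 [217.4 195.8]
 [391.8 197.7]
 [508.5 276. ]]
(array([  36,   51,  110,  698,  348,  450,  268,  241,  298,  385,  566,
       2794]), array([ 60.        ,  75.83333333,  91.66666667, 107.5       ,
       123.33333333, 139.16666667, 155.        , 170.83333333,
       186.66666667, 202.5       , 218.33333333, 234.16666667,
       250.        ]))
[(array([153., 215.]), np.int32(7882)), (array([238., 219.]), np.int32(362)), (array([ 91., 223.]), np.int32(759)), (array([265., 313.]), np.int32(2343))]
172 [(np.uint8(111), np.uint8(84), np.uint8(152))] blue cols [165 237]
175 [(np.uint8(108), np.uint8(157), np.uint8(169))] blue cols [ 69 23
[... 675 characters left out ...]
71, 111, 170], [107, 126, 167], [167, 162, 160], [210, 197, 147], [235, 218, 132], [245, 226, 125], [246, 224, 117], [244, 214, 113], [243, 193, 101], [242, 172, 93], [242, 160, 90], [243, 156, 88], [243, 159, 91], [243, 157, 88], [243, 157, 87], [243, 157, 87], [242, 157, 88], [242, 156, 87], [242, 157, 89], [238, 154, 86], [228, 143, 79], [209, 126, 66], [185, 110, 59], [157, 90, 45], [138, 86, 36], [138, 101, 43], [140, 117, 51], [144, 126, 59], [139, 123, 51], [136, 121, 52], [129, 113, 51], [111, 98, 47], [90, 84, 60], [70, 74, 81], [48, 66, 98], [46, 75, 115], [47, 72, 117], [45, 71, 109], [40, 54, 85], [61, 66, 79], [76, 77, 81], [86, 86, 86], [91, 90, 91], [91, 90, 90], [89, 87, 88]]
```

```bash
python3 - <<'E'
s=open("h.py").read()
i=s.index("        for e in np.arange"); j=s.index("        if len(a)!=4: continue\n")
s=s[:i]+"        a=cv2.approxPolyN(hull,4,ensure_convex=True).reshape(-1,1,2)\n"+s[j:]
s=s.replace("w=onz(f,a","if show>1: print(a.reshape(-1,2).tolist())\n        w=onz(f,a")
open("h.py","w").write(s)
E
python3 - <<'E'
from h import *
import pickle
W=pickle.load(open("w1.pkl","rb"))
chocks(W,show=2); chocks(W,v=210)
T=grab_frame("top"); print("top"); chocks(T,v=150,amin=60)
T=grab_frame("scene"); print("scene"); chocks(T,v=200,amin=60)
print(go(.42,.235,.14,1.28))
E
```

```text
[[396, 122], [308, 95], [347, 67], [406, 67]]
px [363.  91.] th 192.0 area 1488 rms mm 26.8 xy [0.4284 0.2477] yaw -1.848
[[220, 267], [200, 239], [214, 133], [240, 266]]
px [222. 217.] th 184.0 area 947 rms mm 47.0 xy [0.5889 0.0226] yaw 0.375
[[368, 272], [381, 183], [404, 178], [410, 264]]
px [382. 223.] th 178.0 area 1383 rms mm 0.8 xy [0.6278 0.2736] yaw -3.100
px [363.  91.] th 210 area 1306 rms mm 27.6 xy [0.4293 0.2508] yaw -1.831
px [222. 217.] th 210 area 822 rms mm 45.9 xy [0.5898 0.022 ] yaw 0.372
px [382. 223.] th 210 area 1195 rms mm 1.4 xy [0.6286 0.274 ] yaw -3.095
top
px [205. 161.] th 150 area 239 rms mm 2.0 xy [0.6219 0.2703] yaw -3.105
px [271. 173.] th 150 area 148 rms mm 7.6 xy [0.5753 0.0125] yaw 3.061
px [208. 212.] th 150 area 196 rms mm 20.2 xy [0.4237 0.2435] yaw -1.786
px [360. 214.] th 150 area 229 rms mm 1.8 xy [ 0.4486 -0.3597] yaw -0.813
px [ 68. 352.] th 150 area 1209 rms mm 41.9 xy [-0.1196  0.7363] yaw 1.573
scene
px [454.  63.] th 200 area 471 rms mm 43.2 xy [-0.2656  0.7623] yaw 1.573
px [144. 186.] th 200 area 178 rms mm 1.3 xy [ 0.4608 -0.3537] yaw -0.846
px [326. 186.] th 200 area 188 rms mm 1.4 xy [0.4281 0.2302] yaw -1.791
px [256. 217.] th 200 area 210 rms mm 6.2 xy [0.5809 0.0228] yaw 3.076
px [344. 238.] th 200 area 331 rms mm 2.7 xy [0.6338 0.2763] yaw -3.095
(array([10.24, 11.91, 15.94]), array([ 0.   , -0.   ,  1.686]))
```

```bash
sed -i 's/in blobs(yel(f,60),amin)/in blobs(yel(f,60)|ora(f),amin)/' h.py; python3 - <<'E'
from h import *
import pickle
W=pickle.load(open("w1.pkl","rb"))
chocks(W,v=190,show=2); chocks(W,v=210)
print(go(.428,.23,.14,1.35))
E
```

```text
[[396, 122], [260, 80], [356, 66], [406, 69]]
px [363.  91.] th 190 area 1509 rms mm 41.9 xy [0.4221 0.236 ] yaw -1.946
[[326, 97], [301, 87], [302, 70], [329, 65]]
px [314.  78.] th 190 area 561 rms mm 55.0 xy [0.4076 0.1862] yaw -1.737
[[220, 267], [200, 239], [214, 134], [240, 266]]
px [221. 213.] th 190 area 1149 rms mm 46.6 xy [0.5893 0.0225] yaw 0.376
[[368, 272], [381, 183], [404, 179], [410, 264]]
px [383. 220.] th 190 area 1649 rms mm 1.0 xy [0.6281 0.2736] yaw -3.102
px [363.  91.] th 210 area 1306 rms mm 27.6 xy [0.4293 0.2508] yaw -1.831
px [314.  78.] th 210 area 561 rms mm 55.0 xy [0.4076 0.1862] yaw -1.737
px [221. 213.] th 210 area 1038 rms mm 45.9 xy [0.5898 0.022 ] yaw 0.372
px [383. 220.] th 210 area 1520 rms mm 1.4 xy [0.6286 0.274 ] yaw -3.095
(array([ 9.36, 11.56, 15.94]), array([ 0.   , -0.   ,  1.616]))
```

```bash
sed -i 's/in blobs(yel(f,60)|ora(f),amin)/in blobs(cv2.inRange(H,(4,90,60),(36,255,255)),amin)/' h.py; python3 - <<'E'
from h import *
import pickle
W=pickle.load(open("w1.pkl","rb"))
chocks(W,v=190); chocks(W,v=210)
E
```

```text
px [347.  85.] th 190 area 3058 rms mm 0.5 xy [0.422 0.228] yaw -1.798
px [221. 213.] th 190 area 1255 rms mm 41.1 xy [0.586  0.0245] yaw 2.956
px [384. 220.] th 190 area 1808 rms mm 0.9 xy [0.6288 0.2747] yaw -3.105
px [347.  85.] th 210 area 2872 rms mm 0.3 xy [0.4221 0.2283] yaw -1.800
px [221. 213.] th 210 area 1138 rms mm 42.7 xy [0.5869 0.024 ] yaw 2.956
px [384. 220.] th 210 area 1677 rms mm 0.6 xy [0.6296 0.275 ] yaw -3.100
```

Request:
play_rows:
  plan:
    - [[1,1,2,0,0,0.18,4.5],[3,3,4,0,0,0.36,4.5],[5,5.5,6,0,0,0.54,4.5],[7,8,8,0,0,0.72,4.5],[9.4,11.6,10,0,0,0.9,4.5]]

```text
time_s: 2.28
position: [0.4251, 0.2336, 0.1987]
ee_rot: [-0.0, 0.513, 0.858, 0.0]
ft_force: [-0.2, 0.3, 0.2]
opening: 0.0449
grasp_force: 0.0
```

```bash
python3 - <<'E'
from h import *
print(go(.422,.228,.12,1.342))
E
```

```text
(array([-0.35, -0.54,  7.87]), array([ 0.   , -0.   ,  0.722]))
```

Request:
play_rows:
  plan:
    - [[-0.1,-0.1,1.6,0,0,0.145,4.5],[-0.2,-0.2,3.2,0,0,0.29,4.5],[-0.3,-0.4,4.8,0,0,0.435,4.5],[-0.35,-0.54,6.4,0,0,0.58,4.5],[-0.35,-0.54,7.9,0,0,0.722,4.5]]

```text
time_s: 2.9
position: [0.4223, 0.2273, 0.1197]
ee_rot: [-0.0, 0.782, 0.623, -0.0]
ft_force: [-0.1, -0.3, -0.6]
opening: 0.045
grasp_force: 0.0
```

```bash
python3 - <<'E'
from h import *
W=grab_frame("wrist"); cv2.imwrite("pics/w2.png",W["frame"][:,:,::-1])
print(get_obs()["position"]); print(go(.422,.228,.068,1.342)); chocks(W,v=200); chocks(W,v=150)
E
```

```text
[0.42103331 0.22682057 0.11761029]
(array([0.15, 0.09, 4.96]), array([-0.004,  0.002, -0.   ]))
px [465.  89.] th 200 area 4496 rms mm 47.0 xy [0.5816 0.277 ] yaw -3.103
px [258. 190.] th 200 area 1767 rms mm 44.8 xy [0.4364 0.2857] yaw 0.208
px [465.  89.] th 150 area 4614 rms mm 46.4 xy [0.5809 0.2772] yaw -3.106
px [258. 190.] th 150 area 1968 rms mm 52.1 xy [0.4297 0.2872] yaw -2.632
```

View pics/w2.png

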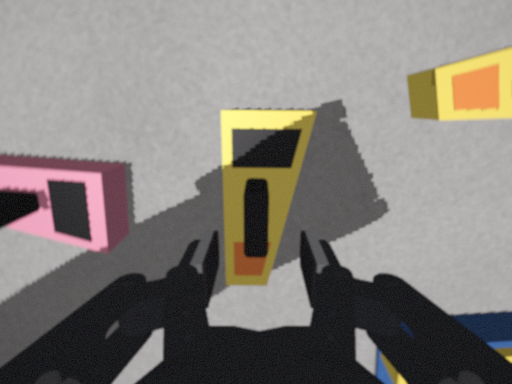

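The chock is centred between the fingers: its tab is at (257,217) and the fingers are at columns 215 and 303. Descending to grip.

Request:
play_rows:
  plan:
    - [[0,0,2.6,0,0,0,4.5],[0.05,0,5.1,0,0,0,4.5],[0.05,0,5.1,0,0,0,1.0],[0.05,0,5.1,0,0,0,1.0],[0.05,0,5.1,0,0,0,1.0]]

```text
time_s: 3.58
position: [0.4239, 0.227, 0.0701]
ee_rot: [0.0, 0.781, 0.624, 0.001]
ft_force: [0.1, -0.6, -3.3]
opening: 0.0152
grasp_force: 61.3
```

```bash
python3 - <<'E'
from h import *
print({k:get_obs()[k] for k in("position","opening","grasp_force","ft_force")})
W=grab_frame("wrist"); chocks(W,v=200); chocks(W,v=150)
print(go(.45,.02,.2,2.97))
E
```

```text
{'position': array([0.42386786, 0.22695336, 0.07005227]), 'opening': 0.015219870636891212, 'grasp_force': 61.314804553985596, 'ft_force': array([ 0.09368813, -0.64327798, -3.29578294])}
px [481.  89.] th 200 area 1229 rms mm 57.6 xy [0.5617 0.2795] yaw -1.437
px [268. 167.] th 200 area 2753 rms mm 44.6 xy [0.4392 0.2852] yaw 0.125
px [481.  89.] th 150 area 1342 rms mm 57.3 xy [0.5613 0.2799] yaw 1.688
px [268. 167.] th 150 area 7157 rms mm 34.5 xy [0.4345 0.26  ] yaw -1.805
px [256. 319.] th 150 area 254 rms mm 63.5 xy [0.4119 0.1663] yaw -2.914
(array([-19.59,   7.13, -13.01]), array([ 1.000e-03,  0.000e+00, -1.622e+00]))
```

Request:
play_rows:
  plan:
    - [[0,0,-4,0,0,0,1.0],[0,0,-9,0,0,-0.18,1.0],[0,0,-14,0,0,-0.36,1.0],[-3,1,-18,0,0,-0.54,1.0],[-5,2,-18,0,0,-0.72,1.0]]

```text
time_s: 4.25
position: [0.4342, 0.1731, 0.2545]
ee_rot: [0.004, 0.509, 0.861, 0.003]
ft_force: [-0.2, 0.1, -3.5]
opening: 0.0155
grasp_force: 61.3
```

```bash
python3 - <<'E'
from h import *
print(go(.46,.16,.25,2.97))
E
```

```text
(array([-2.4 ,  1.62,  0.47]), array([ 0.007,  0.008, -0.896]))
```

Request:
play_rows:
  plan:
    - [[-0.5,0.3,0.1,0,0,-0.18,1.0],[-1,0.6,0.2,0,0,-0.36,1.0],[-1.5,1,0.3,0,0,-0.54,1.0],[-2,1.4,0.4,0,0,-0.72,1.0],[-2.4,1.6,0.4,0,0,-0.896,1.0]]

```text
time_s: 4.88
position: [0.4575, 0.1598, 0.2453]
ee_rot: [-0.0, 0.086, 0.996, 0.0]
ft_force: [-0.7, -0.2, -3.8]
opening: 0.015
grasp_force: 61.3
```

```bash
python3 - <<'E'
from h import *
import pickle
W=grab_frame("wrist"); pickle.dump(W,open("w3.pkl","wb")); print(get_obs()["position"],tyaw())
cv2.imwrite("pics/w3.png",cv2.resize(W["frame"][:,:,::-1],(800,600),interpolation=cv2.INTER_CUBIC))
E
```

```text
[0.4578961  0.15951744 0.24536215] 2.9731474632919896
```

View pics/w3.png

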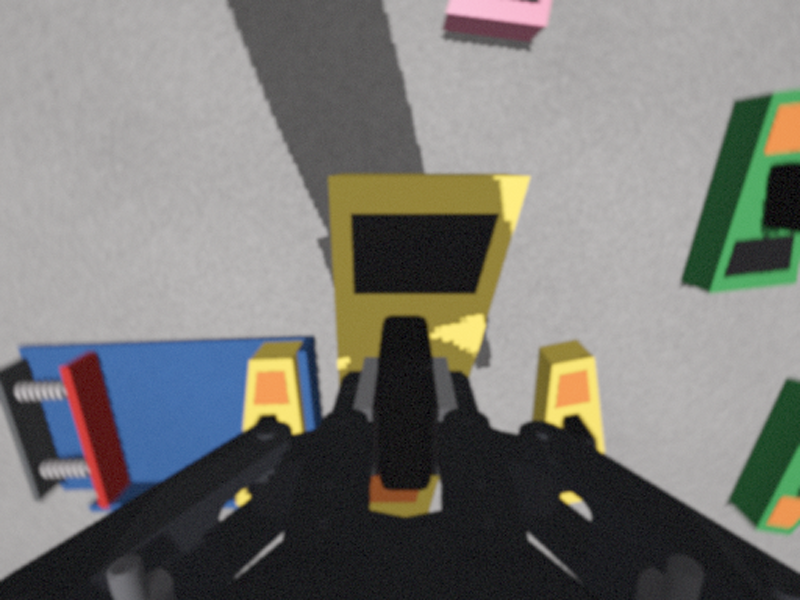

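```bash
cat > tray.py <<'E'
from h import *
import pickle
def line(p): 
    vx,vy,x,y=cv2.fitLine(np.float32(p)[:,:2],cv2.DIST_HUBER,0,.01,.01).ravel(); return np.array([x,y]),np.array([vx,vy])
def inter(a,b): 
    s=np.linalg.solve(np.c_[a[1],-b[1]],b[0]-a[0]); return a[0]+s[0]*a[1]
W=pickle.load(open("w1.pkl","rb")); H=hsv(W)
b=cv2.inRange(H,(100,100,30),(125,255,255))
F=line(onz(W,[(c,np.nonzero(b[150:200,c])[0][0]+150-.5) for c in range(80,200,4)],0.0))
S=line(onz(W,[(200+np.nonzero(b[r,200:260])[0][-1]+.5,r) for r in range(180,262,3)],0.0))
B=line(onz(W,[(c,np.nonzero(b[:300,c])[0][-1]+.5) for c in range(112,165,4)],0.036))
for n,l in zip("FSB",(F,S,B)): print(n,l[0].round(4),"ang",np.arctan2(l[1][1],l[1][0]).round(4))
c1=inter(F,S); c2=inter(B,S); print("front-side corner",c1,"back-side",c2,"len",np.linalg.norm(c1-c2))
R=cv2.inRange(H,(170,120,60),(180,255,255))|cv2.inRange(H,(0,120,60),(6,255,255))
for c,s,m in blobs(R,200): 
    q=cv2.approxPolyN(cv2.convexHull(cv2.findNonZero(m.astype(np.uint8))),4,ensure_convex=True).reshape(-1,2)
    print("red",c,s[4],q.tolist(),onz(W,q.astype(float),.041).round(4)[:,:2].tolist())
# patches
Os=[c for c,s,m in blobs(ora(W),60)]; P=np.array([.6292,.2749]);y=-3.102
for o in Os:
    print("patch",np.round(o,1),onz(W,[o],.038)[0].round(4),onz(W,[o],.044)[0].round(4))
rp=onz(W,[Os[2]],.038)[0][:2]-P; c,s=np.cos(y),np.sin(y); print("patch in P frame",np.array([[c,s],[-s,c]])@rp)
rp=onz(W,[Os[0]],.038)[0][:2]-np.array([.422,.2282]); y=-1.799;c,s=np.cos(y),np.sin(y); print("patch in Q frame",np.array([[c,s],[-s,c]])@rp)
E
python3 tray.py
```

```text
F [ 0.4909 -0.0881] ang 1.4282
S [0.5969 0.0517] ang -0.1446
B [ 0.6394 -0.1137] ang 1.4268
front-side corner [0.5127179  0.06394245] back-side [0.6619617  0.04220957] len 0.15081784
red [111.03618907 222.35155096] 1354 [[112, 275], [95, 183], [111, 177], [126, 259]] [[0.6345, -0.1565], [0.4886, -0.1321], [0.4841, -0.1072], [0.6113, -0.1264]]
red [133.19600726 364.83666062] 551 [[149, 348], [134, 382], [112, 379], [149, 338]] [[0.7824, -0.1407], [0.8515, -0.1888], [0.8381, -0.2251], [0.7619, -0.1346]]
patch [313.8  78. ] [0.4052 0.1855 0.038 ] [0.4055 0.1844 0.044 ]
patch [217.4 195.8] [0.5372 0.0318 0.038 ] [0.5355 0.0331 0.044 ]
patch [391.8 197.7] [0.583 0.277 0.038] [0.5805 0.2744 0.044 ]
patch [508.5 276. ] [0.7446 0.4522 0.038 ] [0.7396 0.4468 0.044 ]
patch in P frame [ 0.04607199 -0.00391111]
patch in Q frame [ 0.04536069 -0.00671941]
```

The tray pose from this is origin about (0.5705, -0.0527) and yaw -0.144. Chock a is already within about 1.5 mm of its packed place. Next is carrying Q to slot 2.

```bash
cat >> h.py <<'E'
TO=np.array([.5705,-.0527]); TY=-.144
def tw(x,y):  # tray mm -> world
    c,s=np.cos(TY),np.sin(TY); return TO+np.array([[c,-s],[s,c]])@np.array([x,y])/1e3
def wt(p):
    c,s=np.cos(TY),np.sin(TY); return (np.array([[c,s],[-s,c]])@(np.array(p)[:2]-TO)*1e3).round(1)
def gt(x,y,z): return go(*tw(x,y),z,TY+np.pi)
def st():
    o=get_obs(); print("tcp tray",wt(o["position"]),"z %.4f"%o["position"][2],"yaw-tray %.4f"%(tyaw()-TY-np.pi),"f",o["ft_force"].round(1),"open %.4f"%o["opening"])
E
python3 - <<'E'
from h import *
st(); print(gt(-8,18,.13))
E
```

```text
tcp tray [-141.9  193.9] z 0.2454 yaw-tray -0.0244 f [ 0.9  0.1 -2.7] open 0.0151
(array([-13.81, -17.25,  11.55]), array([-0.   ,  0.001, -0.024]))
```

Request:
play_rows:
  plan:
    - [[-3.4,-4.2,1,0,0,-0.01,1.0],[-6.8,-8.4,2,0,0,-0.02,1.0],[-10.2,-12.6,4,0,0,-0.024,1.0],[-13,-16,8,0,0,-0.024,1.0],[-13.8,-17.3,11.5,0,0,-0.024,1.0]]

```text
time_s: 5.55
position: [0.5639, -0.0371, 0.1296]
ee_rot: [0.001, 0.079, 0.997, -0.0]
ft_force: [-0.3, -0.4, -3.0]
opening: 0.0154
grasp_force: 61.3
```

```bash
python3 - <<'E'
from h import *
import pickle
W=grab_frame("wrist"); pickle.dump(W,open("w4.pkl","wb")); st(); print(gt(-8,18,.076))
cv2.imwrite("pics/w4.png",cv2.resize(W["frame"][:,:,::-1],(800,600),interpolation=cv2.INTER_CUBIC))
E
```

```text
tcp tray [-11.8  13.9] z 0.1240 yaw-tray -0.0151 f [-2.4 -1.6 -6.7] open 0.0150
(array([-0.41,  0.42,  4.8 ]), array([-0.001, -0.007, -0.015]))
```

View pics/w4.png

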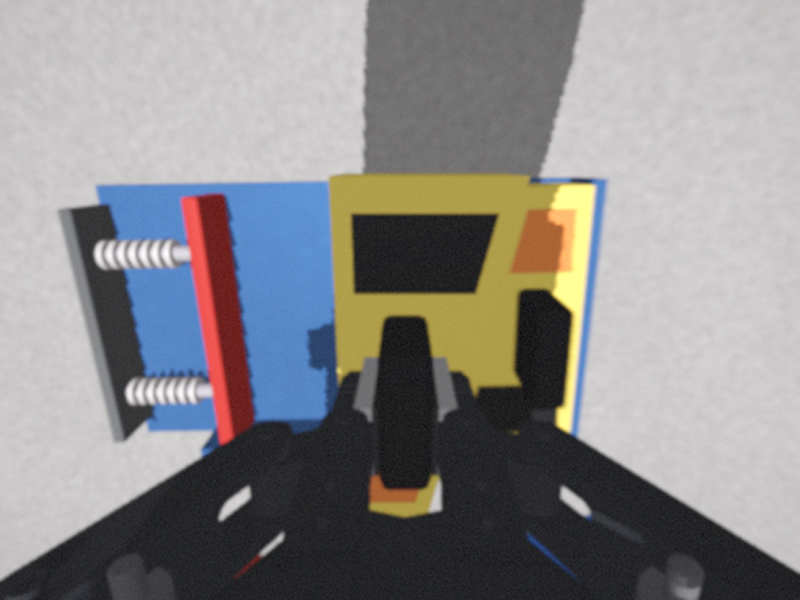

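The view shows chock b above the free floor, to the left of chock a, with its black patch at the front. Descending, with rows repeated so the pose settles.

Request:
play_rows:
  plan:
    - [[0,0,2.5,0,0,0,1.0],[0,0,4.6,0,0,0,1.0],[0,0,4.6,0,0,0,1.0],[0,0,4.6,0,0,0,1.0],[0,0,4.6,0,0,0,1.0]]

```text
time_s: 6.22
position: [0.5639, -0.0347, 0.086]
ee_rot: [0.001, 0.077, 0.997, -0.0]
ft_force: [-0.2, 0.1, -3.1]
opening: 0.0154
grasp_force: 61.2
```

```bash
python3 - <<'E'
from h import *
st(); grab_frame("wrist"); st()
E
```

```text
tcp tray [-9.1 16.8] z 0.0860 yaw-tray -0.0100 f [-0.2  0.1 -3.1] open 0.0154
tcp tray [-9.3 16.8] z 0.0858 yaw-tray -0.0099 f [-0.1 -0.6 -3.3] open 0.0154
```

Request:
play_rows:
  plan:
    - [[0,0,0.6,0,0,-0.01,1.0],[0,0,1.0,0,0,-0.01,1.0],[-0.3,0.2,1.0,0,0,-0.01,1.0],[-0.6,0.4,1.0,0,0,-0.01,1.0],[-0.6,0.4,1.0,0,0,-0.01,1.0]]

```text
time_s: 6.9
position: [0.5701, -0.0319, 0.0752]
ee_rot: [0.001, 0.072, 0.997, -0.0]
ft_force: [-3.3, -0.9, 4.1]
opening: 0.0151
grasp_force: 62.5
```

```bash
python3 - <<'E'
from h import *
st()
E
```

```text
tcp tray [-3.4 20.6] z 0.0752 yaw-tray 0.0003 f [-3.3 -0.9  4.1] open 0.0151
```

Request:
play_rows:
  plan:
    - [[-0.2,0.1,0,0,0,0,1.0],[-0.3,0.3,0,0,0,0,1.0],[-0.4,0.3,0,0,0,0,1.0],[-0.5,0.3,0,0,0,0,1.0],[-0.5,0.3,0,0,0,0,1.0]]

```text
time_s: 7.52
position: [0.5743, -0.0296, 0.0753]
ee_rot: [-0.001, 0.072, 0.997, -0.0]
ft_force: [-8.6, -0.9, 9.3]
opening: 0.015
grasp_force: 63.3
```

```bash
python3 - <<'E'
from h import *
st()
E
```

```text
tcp tray [ 0.4 23.4] z 0.0753 yaw-tray 0.0004 f [-8.6 -0.9  9.3] open 0.0150
```

Request:
play_rows:
  plan:
    - [[-0.5,0.3,0,0,0,0,3.5],[-0.5,0.3,0,0,0,0,3.5],[-0.5,0.3,-4,0,0,0,3.5],[-0.5,0.3,-10,0,0,0,3.5],[2,3,-16,0,0,0,3.5]]

```text
time_s: 8.15
position: [0.5627, -0.001, 0.2296]
ee_rot: [0.001, 0.073, 0.997, -0.0]
ft_force: [0.9, -0.1, -0.1]
opening: 0.035
grasp_force: 0.0
```

```bash
python3 - <<'E'
from h import *
st(); print(go(.51,.12,.27,2.998))
E
```

```text
tcp tray [-15.2  50. ] z 0.2296 yaw-tray -0.0020 f [ 0.9 -0.1 -0.1] open 0.0350
(array([ 6.96, 11.21, -4.05]), array([ 0.   ,  0.002, -0.002]))
```

Request:
play_rows:
  plan:
    - [[2,4,-2,0,0,0,4.5],[5,8,-4,0,0,0,4.5],[7,11.2,-4,0,0,0,4.5],[7,11.2,-4,0,0,0,4.5],[7,11.2,-4,0,0,0,4.5]]

```text
time_s: 8.78
position: [0.5086, 0.1205, 0.2672]
ee_rot: [-0.0, 0.072, 0.997, -0.0]
ft_force: [1.0, -0.0, 0.3]
opening: 0.0449
grasp_force: 0.0
```

```bash
python3 - <<'E'
from h import *
import pickle
W=grab_frame("wrist"); pickle.dump(W,open("w5.pkl","wb")); st(); print(get_obs()["position"])
chocks(W,v=200)
for c,s,m in blobs(ora(W),60): print("patch",c.round(1),onz(W,[c],.044)[0].round(4),wt(onz(W,[c],.044)[0]),s[4])
cv2.imwrite("pics/w5.png",W["frame"][:,:,::-1])
print(go(.6292,.2749,.12,3.181))
E
```

```text
tcp tray [-85.9 162.1] z 0.2672 yaw-tray -0.0003 f [ 0.4  0.7 -0.7] open 0.0450
[0.50872092 0.12009926 0.2671645 ]
px [174. 215.] th 200 area 3720 rms mm 45.3 xy [ 0.569  -0.0034] yaw -3.051
px [375. 224.] th 200 area 1737 rms mm 39.9 xy [0.6203 0.2737] yaw -2.963
patch [195.9 198. ] [0.5348 0.0342 0.044 ] [-47.8  80.9] 428
patch [385.9 205.4] [0.5798 0.276  0.044 ] [-37.9 326.6] 395
patch [155.3 261.7] [ 0.6179 -0.0406  0.044 ] [45.2 18.8] 282
patch [508.3 293.2] [0.7396 0.4481 0.044 ] [ 95.4 519.9] 91
(array([-9.7 , 17.06, 14.71]), array([-0.   , -0.   , -0.184]))
```

View pics/w5.png

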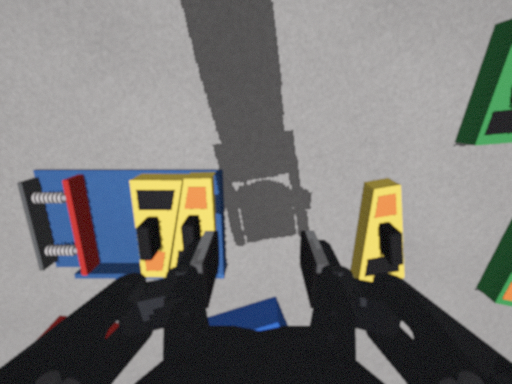

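Chock b reads about (-0.5, 24) mm in the tray, with its patch at (155,262), and chock a about (-2, 75.6), so both are good. On to chock P.

Request:
play_rows:
  plan:
    - [[-2.5,4.5,3,0,0,-0.05,4.5],[-5,9,6,0,0,-0.1,4.5],[-7.5,13.5,10,0,0,-0.15,4.5],[-9.7,17.1,14.5,0,0,-0.184,4.5],[-9.7,17.1,14.7,0,0,-0.184,4.5]]

```text
time_s: 9.45
position: [0.627, 0.2755, 0.1115]
ee_rot: [-0.006, -0.02, 1.0, -0.002]
ft_force: [0.0, -0.7, 0.3]
opening: 0.0449
grasp_force: 0.0
```

```bash
python3 - <<'E'
from h import *
W=grab_frame("wrist"); W=grab_frame("wrist"); st(); print(get_obs()["position"], tyaw())
cv2.imwrite("pics/w6.png",W["frame"][:,:,::-1])
H=hsv(W)
for c,s,m in blobs(ora(W),60): print("patch",c.round(1),onz(W,[c],.038)[0].round(4))
# tab (dark) between fingers
d=cv2.inRange(H,(0,0,0),(180,255,45))
for r in (190,200,210,220,230): print(r,[(int(a[0]),int(a[-1])) for a in np.split(np.nonzero(d[r])[0],np.nonzero(np.diff(np.nonzero(d[r])[0])>1)[0]+1) if len(a)>4])
print(go(.6292,.2749,.068,3.181))
E
```

```text
tcp tray [ 10.7 332.6] z 0.1185 yaw-tray -6.1001 f [-0.7 -0.1  0.7] open 0.0449
[0.62884676 0.27487154 0.11845809] -3.102458678090143
patch [266.5 150.8] [0.5821 0.2782 0.038 ]
patch [483.2 336.8] [0.7343 0.4721 0.038 ]
190 [(250, 269)]
200 [(248, 271)]
210 [(248, 270)]
220 [(248, 270)]
230 [(248, 270)]
(array([-0.05,  0.01,  5.05]), array([-0.001, -0.003, -0.   ]))
```

Request:
play_rows:
  plan:
    - [[0,0,2.6,0,0,0,4.5],[0,0,5.0,0,0,0,4.5],[0,0,5.0,0,0,0,1.0],[0,0,5.0,0,0,0,1.0],[0,0,5.0,0,0,0,1.0]]

```text
time_s: 10.18
position: [0.6294, 0.276, 0.0717]
ee_rot: [0.001, -0.02, 1.0, 0.0]
ft_force: [0.9, 0.4, -1.8]
opening: 0.0154
grasp_force: 61.0
```

```bash
python3 - <<'E'
from h import *
st(); print(go(.60,.2,.17,2.998))
E
```

```text
tcp tray [ 11.1 333.7] z 0.0717 yaw-tray -6.0991 f [ 0.9  0.4 -1.8] open 0.0154
(array([ 3.22, -7.47, -9.84]), array([0.001, 0.001, 0.184]))
```

Request:
play_rows:
  plan:
    - [[0,0,-5,0,0,0.05,1.0],[1,-2,-11,0,0,0.1,1.0],[3,-7,-12,0,0,0.15,1.0],[4,-12,-12,0,0,0.184,1.0],[4,-17,-12,0,0,0.184,1.0]]

```text
time_s: 10.8
position: [0.5951, 0.1035, 0.1916]
ee_rot: [0.001, 0.071, 0.997, 0.0]
ft_force: [1.1, 0.3, -2.7]
opening: 0.015
grasp_force: 61.1
```

```bash
python3 - <<'E'
from h import *
st(); print(gt(-7,-30,.17))
E
```

```text
tcp tray [  1.9 158.1] z 0.1916 yaw-tray 0.0010 f [ 1.1  0.3 -2.7] open 0.0150
(array([  0.91, -18.81,   2.16]), array([0.   , 0.001, 0.001]))
```

Request:
play_rows:
  plan:
    - [[0.5,-6,0,0,0,0,1.0],[0.9,-12,0,0,0,0,1.0],[0.9,-18.8,0,0,0,0,1.0],[0.9,-18.8,3,0,0,0,1.0],[0.9,-18.8,5,0,0,0,1.0]]

```text
time_s: 11.42
position: [0.5594, -0.081, 0.1398]
ee_rot: [-0.0, 0.073, 0.997, 0.0]
ft_force: [0.0, -0.3, -2.3]
opening: 0.015
grasp_force: 61.1
```

Request:
play_rows:
  plan:
    - [[0,0,2,0,0,0,1.0],[0,0,4,0,0,0,1.0],[0,0,5,0,0,0,1.0],[0,0,5,0,0,0,1.0],[0,0,5,0,0,0,1.0]]

```text
time_s: 12.05
position: [0.5606, -0.0803, 0.0914]
ee_rot: [0.001, 0.072, 0.997, -0.0]
ft_force: [0.2, -0.2, -1.4]
opening: 0.0153
grasp_force: 61.0
```

```bash
python3 - <<'E'
from h import *
st(); print(gt(-3,-27,.0775))
W=grab_frame("wrist")
cv2.imwrite("pics/w7.png",W["frame"][:,:,::-1])
E
```

```text
tcp tray [ -5.8 -28.7] z 0.0914 yaw-tray 0.0005 f [ 0.2 -0.2 -1.4] open 0.0153
(array([-0.28,  0.17,  1.39]), array([-0.   ,  0.002,  0.001]))
```

View pics/w7.png

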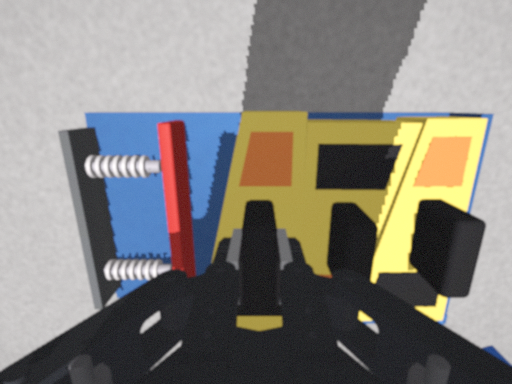

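Chock c is in slot 3, thin end to the front: its orange patch is at (267,158), and its straight side is beside chock b. Lowering it, then pushing it back.

Request:
play_rows:
  plan:
    - [[0,0,0.8,0,0,0,1.0],[0,0,1.4,0,0,0,1.0],[-0.3,0.2,1.4,0,0,0,1.0],[-0.6,0.3,1.4,0,0,0,1.0],[-0.6,0.4,1.4,0,0,0,1.0]]

```text
time_s: 12.72
position: [0.5665, -0.0784, 0.0775]
ee_rot: [-0.0, 0.071, 0.997, -0.001]
ft_force: [-4.0, -4.8, 4.6]
opening: 0.015
grasp_force: 62.0
```

```bash
python3 - <<'E'
from h import *
st()
E
```

```text
tcp tray [ -0.3 -26. ] z 0.0775 yaw-tray 0.0015 f [-4.  -4.8  4.6] open 0.0150
```

Request:
play_rows:
  plan:
    - [[-0.15,0,0,0,0,0,1.0],[-0.3,0,0,0,0,0,1.0],[-0.3,0,0,0,0,0,1.0],[-0.3,0,0,0,0,0,1.0],[-0.3,0,0,0,0,0,1.0]]

```text
time_s: 13.35
position: [0.5676, -0.0784, 0.0776]
ee_rot: [-0.003, 0.071, 0.997, -0.001]
ft_force: [-12.0, -2.5, 11.0]
opening: 0.0151
grasp_force: 62.9
```

```bash
python3 - <<'E'
from h import *
st()
E
```

```text
tcp tray [  0.8 -25.9] z 0.0776 yaw-tray 0.0011 f [-12.   -2.5  11. ] open 0.0151
```

Request:
play_rows:
  plan:
    - [[-0.2,0,0,0,0,0,3.5],[-0.2,0,0,0,0,0,3.5],[-0.2,0,-4,0,0,0,3.5],[-0.2,0,-10,0,0,0,3.5],[0.5,-5,-15,0,0,0.1,4.5]]

```text
time_s: 13.98
position: [0.5602, -0.1192, 0.2232]
ee_rot: [0.002, 0.121, 0.993, -0.0]
ft_force: [-0.1, -1.0, 0.3]
opening: 0.0452
grasp_force: 0.0
```

```bash
python3 - <<'E'
from h import *
st(); print(go(.535,-.26,.22,2.4))
T=grab_frame("top"); H=hsv(T)
print("can",onz(T,[(397,163),(390,172)],.15).round(3).tolist(), onz(T,[(388,176)],.0).round(3))
E
```

```text
tcp tray [ -0.6 -67.3] z 0.2232 yaw-tray -0.0981 f [-0.1 -1.   0.3] open 0.0452
(array([ -0.93, -14.27,   0.32]), array([0.001, 0.003, 0.499]))
can [[0.618, -0.454, 0.15], [0.582, -0.427, 0.15]] [[ 0.607 -0.464  0.   ]]
```

Request:
play_rows:
  plan:
    - [[-0.2,-4,0.1,0,0,0.15,4.5],[-0.5,-8,0.2,0,0,0.3,4.5],[-0.9,-12,0.3,0,0,0.42,4.5],[-0.9,-14.2,0.3,0,0,0.5,4.5],[-0.9,-14.2,0.3,0,0,0.5,4.5]]

```text
time_s: 14.65
position: [0.5333, -0.2617, 0.217]
ee_rot: [-0.0, 0.364, 0.931, 0.0]
ft_force: [0.5, 0.3, 0.6]
opening: 0.0447
grasp_force: 0.0
```

```bash
python3 - <<'E'
from h import *
import pickle
grab_frame("wrist");W=grab_frame("wrist"); pickle.dump(W,open("w8.pkl","wb")); st(); print(get_obs()["position"],tyaw())
chocks(W,v=200); chocks(W,v=220)
for c,s,m in blobs(ora(W),60): print("patch",c.round(1),onz(W,[c],.038)[0].round(4),wt(onz(W,[c],.044)[0]),s[4])
cv2.imwrite("pics/w8.png",W["frame"][:,:,::-1])
E
```

```text
tcp tray [  -6.8 -210.4] z 0.2171 yaw-tray -0.5988 f [ 0.4  0.2 -0.3] open 0.0449
[ 0.53356414 -0.25999246  0.21710091] 2.3987854077834143
px [433.  70.] th 200 area 8366 rms mm 36.7 xy [ 0.5825 -0.0481] yaw -0.359
px [153. 172.] th 200 area 3046 rms mm 0.6 xy [ 0.4534 -0.3578] yaw -0.804
px [433.  70.] th 220 area 7531 rms mm 36.5 xy [ 0.5822 -0.0477] yaw -0.361
px [153. 172.] th 220 area 2681 rms mm 0.8 xy [ 0.4533 -0.3578] yaw -0.807
patch [404.9  32.6] [ 0.5226 -0.0637  0.038 ] [-46.3 -20.8] 983
patch [482.2  90.3] [ 0.6182 -0.0358  0.038 ] [42.5 19.7] 849
patch [142.8 220.1] [ 0.48   -0.3936  0.038 ] [ -41.2 -346.7] 480
```

View pics/w8.png

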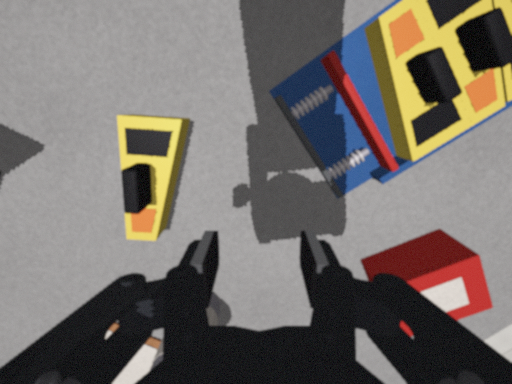

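Chock R is at (0.4533, -0.3578), yaw -0.805, with fit rms 0.7 mm; its pixel centre is (153,172). Chocks b and c look well seated.

```bash
python3 - <<'E'
from h import *
print(go(.4533,-.3578,.12,2.337))
E
```

```text
(array([ -0.71, -12.64,   9.7 ]), array([ 0.   , -0.001,  0.062]))
```

Request:
play_rows:
  plan:
    - [[-0.3,-5,2,0,0,0.03,4.5],[-0.5,-9,5,0,0,0.062,4.5],[-0.7,-12.6,9,0,0,0.062,4.5],[-0.7,-12.6,9.7,0,0,0.062,4.5],[-0.7,-12.6,9.7,0,0,0.062,4.5]]

```text
time_s: 15.38
position: [0.4539, -0.3568, 0.1204]
ee_rot: [-0.0, 0.391, 0.92, 0.0]
ft_force: [1.1, -1.1, 0.3]
opening: 0.045
grasp_force: 0.0
```

```bash
python3 - <<'E'
from h import *
W=grab_frame("wrist"); print(get_obs()["position"], tyaw()); H=hsv(W)
d=cv2.inRange(H,(0,0,0),(180,255,45))
for r in (190,200,210,220,230): print(r,[(int(a[0]),int(a[-1])) for a in np.split(np.nonzero(d[r])[0],np.nonzero(np.diff(np.nonzero(d[r])[0])>1)[0]+1) if len(a)>4])
print(go(.4533,-.3578,.069,2.337))
E
```

```text
[ 0.45461497 -0.35726522  0.12155598] 2.3376436129810583
190 [(0, 20), (248, 268)]
200 [(0, 44), (247, 268)]
210 [(0, 43), (247, 268)]
220 [(0, 6), (8, 16), (18, 26), (28, 40), (247, 268)]
230 [(3, 38), (247, 268)]
(array([ 0.06, -0.13,  5.26]), array([0.   , 0.002, 0.001]))
```

Request:
play_rows:
  plan:
    - [[0,-0.05,2.6,0,0,0,4.5],[0,-0.1,5.2,0,0,0,4.5],[0,-0.1,5.2,0,0,0,1.0],[0,-0.1,5.2,0,0,0,1.0],[0,-0.1,5.2,0,0,0,1.0]]

```text
time_s: 16.05
position: [0.4535, -0.359, 0.0701]
ee_rot: [0.001, 0.392, 0.92, -0.001]
ft_force: [0.3, 1.1, 0.6]
opening: 0.015
grasp_force: 61.7
```

```bash
python3 - <<'E'
from h import *
st(); print(get_obs()["position"]); print(gt(-95,-62,.13))
E
```

```text
tcp tray [ -71.8 -320. ] z 0.0701 yaw-tray -0.6612 f [0.3 1.1 0.6] open 0.0150
[ 0.45349065 -0.35903368  0.07014361]
(array([17.65, 18.94, -6.03]), array([-0.001,  0.003, -0.661]))
```

```bash
python3 - <<'E'
from h import *
print(gt(-105,-56,.13))
E
```

```text
(array([18.81, 18.8 , -6.04]), array([-0.001,  0.003, -0.661]))
```

Request:
play_rows:
  plan:
    - [[0,0,-4,0,0,-0.1,1.0],[4,4,-6,0,0,-0.25,1.0],[8,8,-6,0,0,-0.4,1.0],[12,12,-6,0,0,-0.55,1.0],[16,16,-6,0,0,-0.66,1.0]]

```text
time_s: 16.68
position: [0.4573, -0.1309, 0.1296]
ee_rot: [0.001, 0.071, 0.997, -0.0]
ft_force: [0.3, 1.2, -2.2]
opening: 0.0147
grasp_force: 61.1
```

```bash
python3 - <<'E'
from h import *
st(); print(gt(-105,-56,.10))
E
```

```text
tcp tray [-100.8  -93.6] z 0.1296 yaw-tray 0.0015 f [ 0.3  1.2 -2.2] open 0.0147
(array([0.42, 3.76, 2.96]), array([-0.001,  0.002,  0.001]))
```

Request:
play_rows:
  plan:
    - [[0.4,2,0,0,0,0,1.0],[0.4,3.8,1,0,0,0,1.0],[0.4,3.8,3,0,0,0,1.0],[0.4,3.8,3,0,0,0,1.0],[0.4,3.8,3,0,0,0,1.0]]

```text
time_s: 17.3
position: [0.4584, -0.0939, 0.0989]
ee_rot: [-0.001, 0.073, 0.997, 0.001]
ft_force: [-1.1, 3.0, -1.7]
opening: 0.0149
grasp_force: 60.9
```

```bash
python3 - <<'E'
from h import *
st(); print(gt(-105,-56,.0785))
W=grab_frame("wrist")
cv2.imwrite("pics/w9.png",W["frame"][:,:,::-1])
E
```

```text
tcp tray [-105.   -56.8] z 0.0989 yaw-tray -0.0020 f [-1.1  3.  -1.7] open 0.0149
(array([-0.  ,  0.08,  2.04]), array([ 0.001, -0.001, -0.002]))
```

View pics/w9.png

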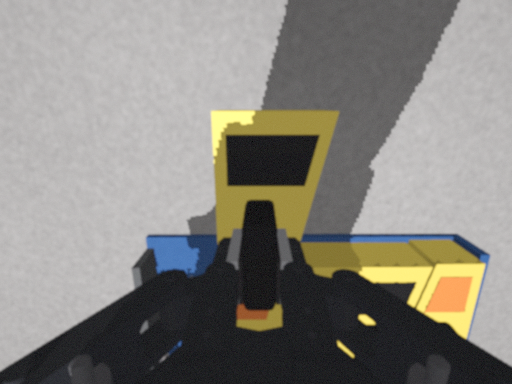

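The thin end is between chock c and the plate; the force of about 3 N toward +y suggests it is touching the plate lightly. I'll nudge it +y and descend to just above the floor.

Request:
play_rows:
  plan:
    - [[0,0.15,0,0,0,0,1.0],[0,0.2,1,0,0,0,1.0],[0,0.2,2.1,0,0,0,1.0],[0,0.2,2.1,0,0,0,1.0],[0,0.2,2.1,0,0,0,1.0]]

```text
time_s: 17.98
position: [0.4589, -0.0923, 0.0773]
ee_rot: [-0.0, 0.073, 0.997, 0.0]
ft_force: [-0.4, 0.3, -2.1]
opening: 0.0151
grasp_force: 61.1
```

```bash
python3 - <<'E'
from h import *
st(); o=get_obs(); print(o["moment"])
E
```

```text
tcp tray [-104.7  -55.2] z 0.0773 yaw-tray -0.0019 f [-0.4  0.3 -2.1] open 0.0151
[-0.01554519 -0.01367145  0.00360717]
```

Request:
play_rows:
  plan:
    - [[-1,-0.08,0,0,0,0,1.0],[-2,-0.28,0,0,0,0,1.0],[-3,-0.5,0,0,0,0,1.0],[-4,-0.73,0,0,0,0,1.0],[-4,-0.73,0,0,0,0,1.0]]

```text
time_s: 18.6
position: [0.4989, -0.1057, 0.0777]
ee_rot: [0.001, 0.073, 0.997, -0.0]
ft_force: [2.2, 2.0, -2.8]
opening: 0.0154
grasp_force: 60.9
```

```bash
python3 - <<'E'
from h import *
st(); o=get_obs(); print(o["moment"])
E
```

```text
tcp tray [-63.3 -62.7] z 0.0777 yaw-tray -0.0016 f [ 2.2  2.  -2.8] open 0.0154
[ 0.50011949 -0.29644671  0.2373983 ]
```

Request:
play_rows:
  plan:
    - [[-1.1,-0.23,0,0,0,0,1.0],[-2.2,-0.49,0,0,0,0,1.0],[-3.3,-0.74,0,0,0,0,1.0],[-4.3,-0.97,0,0,0,0,1.0],[-4.3,-0.97,0,0,0,0,1.0]]

```text
time_s: 19.23
position: [0.5401, -0.1216, 0.0777]
ee_rot: [0.001, 0.073, 0.997, -0.0]
ft_force: [1.9, 4.8, -3.5]
opening: 0.0151
grasp_force: 60.8
```

```bash
python3 - <<'E'
from h import *
st(); o=get_obs(); print(o["moment"])
E
```

```text
tcp tray [-20.2 -72.5] z 0.0777 yaw-tray -0.0018 f [ 1.9  4.8 -3.5] open 0.0151
[ 0.74252311 -0.3052787   0.27546601]
```

Request:
play_rows:
  plan:
    - [[-0.8,-0.18,0,0,0,0,1.0],[-1.6,-0.37,0,0,0,0,1.0],[-1.9,-0.43,0.15,0,0,0,1.0],[-2.1,-0.43,0.2,0,0,0,1.0],[-2.2,-0.43,0.2,0,0,0,1.0]]

```text
time_s: 19.85
position: [0.5593, -0.1282, 0.0764]
ee_rot: [-0.001, 0.073, 0.997, 0.0]
ft_force: [-4.8, 5.1, 3.5]
opening: 0.0153
grasp_force: 61.8
```

```bash
python3 - <<'E'
from h import *
st(); o=get_obs(); print(o["moment"])
E
```

```text
tcp tray [ -0.2 -76.3] z 0.0764 yaw-tray -0.0016 f [-4.8  5.1  3.5] open 0.0153
[0.95656829 0.68821637 0.15994591]
```

Request:
play_rows:
  plan:
    - [[-0.15,0,0,0,0,0,1.0],[-0.3,0,0,0,0,0,1.0],[-0.3,0,0,0,0,0,1.0],[-0.3,0,0,0,0,0,1.0],[-0.3,0,0,0,0,0,1.0]]

```text
time_s: 20.48
position: [0.5609, -0.1284, 0.0764]
ee_rot: [-0.003, 0.072, 0.997, 0.001]
ft_force: [-9.1, 6.2, 8.2]
opening: 0.0153
grasp_force: 62.6
```

```bash
python3 - <<'E'
from h import *
st(); o=get_obs(); print(o["moment"])
E
```

```text
tcp tray [  1.4 -76.3] z 0.0764 yaw-tray -0.0010 f [-9.1  6.2  8.2] open 0.0153
[0.93513895 1.27626026 0.2172893 ]
```

Request:
play_rows:
  plan:
    - [[-0.1,0,0,0,0,0,1.0],[-0.2,0,0,0,0,0,1.0],[-0.25,0,0,0,0,0,1.0],[-0.25,0,0,0,0,0,1.0],[-0.25,0,0,0,0,0,1.0]]

```text
time_s: 21.1
position: [0.5612, -0.1284, 0.0767]
ee_rot: [-0.007, 0.072, 0.997, 0.001]
ft_force: [-19.1, 7.7, 14.3]
opening: 0.015
grasp_force: 63.6
```

```bash
python3 - <<'E'
from h import *
st(); o=get_obs(); print(o["moment"])
E
```

```text
tcp tray [  1.6 -76.3] z 0.0767 yaw-tray -0.0004 f [-19.1   7.7  14.3] open 0.0150
[1.03807554 2.43292914 0.11983902]
```

Request:
play_rows:
  plan:
    - [[0.2,0,0,0,0,0,1.0],[0.2,0,0,0,0,0,3.5],[0.2,0,0,0,0,0,3.5],[0.2,0,-5,0,0,0,3.5],[0.2,0,-10,0,0,0,3.5]]

```text
time_s: 21.72
position: [0.5636, -0.1299, 0.1767]
ee_rot: [0.0, 0.073, 0.997, -0.001]
ft_force: [0.4, -0.5, 0.0]
opening: 0.0352
grasp_force: 0.0
```

```bash
python3 - <<'E'
from h import *
st(); print(gt(-110,0,.26))
E
```

```text
tcp tray [  4.3 -77.3] z 0.1767 yaw-tray -0.0023 f [ 0.4 -0.5  0. ] open 0.0352
(array([11.44,  7.7 , -8.35]), array([-0.001,  0.001, -0.002]))
```

Request:
play_rows:
  plan:
    - [[2,1,-4,0,0,0,3.5],[6,4,-8,0,0,0,3.5],[11,7.7,-8.3,0,0,0,3.5],[11,7.7,-8.3,0,0,0,3.5],[11,7.7,-8.3,0,0,0,3.5]]

```text
time_s: 22.35
position: [0.4664, -0.0374, 0.2594]
ee_rot: [0.001, 0.073, 0.997, -0.001]
ft_force: [0.2, -0.8, -0.5]
opening: 0.0352
grasp_force: 0.0
```

```bash
python3 - <<'E'
from h import *
import pickle
W=grab_frame("wrist"); pickle.dump(W,open("w10.pkl","wb")); st(); S=grab_frame("scene"); pickle.dump(S,open("s10.pkl","wb"))
for c,s,m in blobs(ora(W),60): print("patch",c.round(1),wt(onz(W,[c],.044)[0]),s[4])
a=W["frame"][150:384,60:460]; a=cv2.resize(a,None,fx=2,fy=1.5,interpolation=cv2.INTER_CUBIC)
b=cv2.resize(S["frame"][175:250,165:298],(0,0),fx=6,fy=3.2,interpolation=cv2.INTER_CUBIC)
b=cv2.resize(b,(800,240))
cv2.imwrite("pics/w10.png",np.vstack([a,b])[:600,:,::-1])
E
```

```text
tcp tray [-1.049e+02 -1.000e-01] z 0.2592 yaw-tray -0.0024 f [-0.  0.  0.] open 0.0348
patch [183.  227.5] [-28.5 -99.4] 115
patch [323.8 213.4] [-48.1  82.2] 422
patch [245.2 215. ] [-46.  -18.2] 443
patch [273.5 276.8] [45.5 19.3] 233
```

View pics/w10.png

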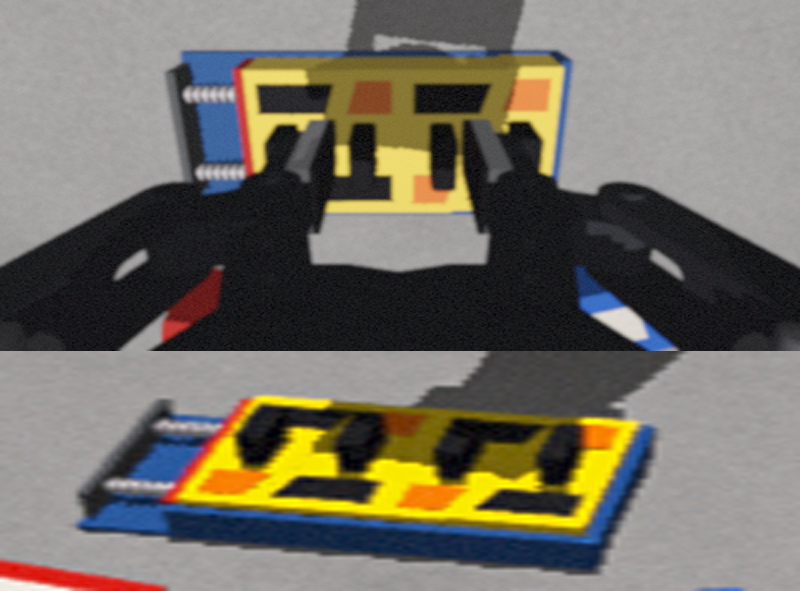

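All four chocks lie flush in the tray, with the plate at x≈240 in the upper crop pressed onto chock d. One number left to check is how well the front ends line up, plus the plate's travel.

```bash
python3 - <<'E'
from h import *
import pickle
W=pickle.load(open("w10.pkl","rb")); H=hsv(W); f=W["frame"].astype(float)
m=cv2.inRange(H,(18,80,40),(36,255,255))
for c in range(184,340,6):
    r=np.nonzero(m[150:230,c])[0]+150
    v=H[r[0]:r[0]+14,c,2].astype(int); k=r[0]+np.argmax(np.diff(v[1:]))+1.5
    print(c,"bottom",wt(onz(W,[(c,r[0]-.5)],.008)[0]),"topedge",wt(onz(W,[(c,k)],.044)[0]))
R=cv2.inRange(H,(170,120,60),(180,255,255))|cv2.inRange(H,(0,120,60),(4,255,255))
print([(r,np.nonzero(R[r,150:220])[0][[0,-1]]+150, wt(onz(W,[(150+np.nonzero(R[r,150:220])[0][-1]+.5,r)],.041)[0])) for r in (200,210,220,230,240)])
S=pickle.load(open("s10.pkl","rb"))
for c,s,mm in blobs(ora(S),10): print("S patch",c.round(1),wt(onz(S,[c],.044)[0]))
E
```

```text
184 bottom [ -64.9 -104.5] topedge [-72.2 -94.6]
190 bottom [-70.7 -95.8] topedge [-72.2 -87.1]
196 bottom [-70.7 -87.5] topedge [-72.2 -79.6]
202 bottom [-70.7 -79.2] topedge [-72.2 -72. ]
208 bottom [-70.7 -70.9] topedge [-72.2 -64.5]
214 bottom [-70.7 -62.6] topedge [-69.6 -57.1]
220 bottom [-70.6 -54.4] topedge [-72.2 -49.4]
226 bottom [-70.6 -46.1] topedge [-70.9 -42. ]
232 bottom [-70.6 -37.8] topedge [-72.2 -34.4]
238 bottom [-72.1 -29.5] topedge [-70.9 -26.9]
244 bottom [-72.1 -21.2] topedge [-70.9 -19.4]
250 bottom [-72.1 -13. ] topedge [-72.2 -11.8]
256 bottom [-72.   -4.7] topedge [-72.2  -4.3]
262 bottom [-72.    3.5] topedge [-72.2   3.2]
268 bottom [-72.   11.8] topedge [-73.5  10.7]
274 bottom [-72.   20.1] topedge [-72.1  18.3]
280 bottom [-72.   28.3] topedge [-72.1  25.8]
286 bottom [-70.6  36.6] topedge [-70.8  33.4]
292 bottom [-70.6  44.9] topedge [-72.1  40.8]
298 bottom [-70.6  53.2] topedge [-72.1  48.4]
304 bottom [-72.   61.4] topedge [-72.1  55.9]
310 bottom [-73.4  69.5] topedge [-72.1  63.4]
316 bottom [-73.4  77.8] topedge [-74.7  70.8]
322 bottom [-73.4  86. ] topedge [-74.7  78.3]
328 bottom [-73.4  94.3] topedge [-74.7  85.8]
334 bottom [-73.4 102.5] topedge [-74.7  93.3]
[(200, array([177, 179]), array([ -65.2, -101.7])), (210, array([178, 180]), array([ -51.6, -101.5])), (220, array([179, 181]), array([ -37.7, -101.4])), (230, array([180, 182]), array([ -23.5, -101.3])), (240, array([181, 182]), array([  -9. , -102.4]))]
S patch [342.5 138. ] [-406.1  292.9]
S patch [414.6 166.8] [-294.   534.5]
S patch [388.8 178.5] [-220.6  453.5]
S patch [202.5 198.7] [-21.3 -99.9]
S patch [231.8 197.1] [-44.9 -13.9]
S patch [263.8 201.2] [-45.4  85.5]
S patch [ 54.5 247.4] [ 242.6 -447. ]
S patch [203.  215.3] [ 46.1 -78.2]
S patch [194.5 218.3] [ 62.4 -99. ]
S patch [235.9 220.2] [46.8 21.7]
S patch [417.6 262.1] [104.  532.4]
```

Chocks b, c and d touch the back wall and the plate is out about 16.5 mm. Chock a is roughly 2.5 mm short of the wall. That's inside the limit, but there's plenty of time, so I'll seat it fully.

```bash
python3 - <<'E'
from h import *
st(); print(gt(-2.5,76,.12))
E
```

```text
tcp tray [-104.9   -0.2] z 0.2589 yaw-tray -0.0027 f [-0.4  0.2 -0.3] open 0.0349
(array([-10.2 ,   7.66,  13.9 ]), array([-0.001,  0.001, -0.003]))
```

Request:
play_rows:
  plan:
    - [[-4,3,2,0,0,0,3.5],[-8,6,6,0,0,0,3.5],[-10.2,7.7,11,0,0,0,3.5],[-10.2,7.7,13.9,0,0,0,3.5],[-10.2,7.7,13.9,0,0,0,3.5]]

```text
time_s: 23.08
position: [0.5764, 0.024, 0.1155]
ee_rot: [-0.004, 0.073, 0.997, 0.0]
ft_force: [-0.5, 0.1, 0.3]
opening: 0.0353
grasp_force: 0.0
```

```bash
python3 - <<'E'
from h import *
W=grab_frame("wrist"); st(); H=hsv(W)
d=cv2.inRange(H,(0,0,0),(180,255,45))
for r in (200,210,220,230): print(r,[(int(a[0]),int(a[-1])) for a in np.split(np.nonzero(d[r])[0],np.nonzero(np.diff(np.nonzero(d[r])[0])>1)[0]+1) if len(a)>4])
print(gt(-2.5,76,.078))
E
```

```text
tcp tray [-3.7 76.7] z 0.1181 yaw-tray -0.0027 f [-0.2 -0.3  0.5] open 0.0353
200 [(20, 55), (96, 127), (173, 198), (250, 271)]
210 [(0, 58), (79, 128), (164, 199), (249, 272)]
220 [(0, 60), (80, 130), (165, 199), (249, 272)]
230 [(0, 62), (82, 131), (166, 171), (173, 200), (249, 272)]
(array([-0.14, -0.07,  4.01]), array([-0.   , -0.003, -0.003]))
```

Request:
play_rows:
  plan:
    - [[-0.1,0,2,0,0,0,3.5],[-0.1,0,4,0,0,0,3.5],[-0.1,0,4,0,0,0,1.0],[-0.1,0,4,0,0,0,1.0],[-0.4,0,4,0,0,0,1.0]]

```text
time_s: 23.75
position: [0.5795, 0.0243, 0.0794]
ee_rot: [-0.004, 0.072, 0.997, 0.0]
ft_force: [-10.5, 1.7, 3.8]
opening: 0.0147
grasp_force: 61.4
```

Request:
play_rows:
  plan:
    - [[-0.1,0,0,0,0,0,1.0],[-0.2,0,0,0,0,0,1.0],[-0.2,0,0,0,0,0,1.0],[-0.2,0,0,0,0,0,1.0],[-0.2,0,0,0,0,0,1.0]]

```text
time_s: 24.38
position: [0.5798, 0.0243, 0.0789]
ee_rot: [-0.006, 0.072, 0.997, 0.0]
ft_force: [-9.6, 2.1, 3.5]
opening: 0.0146
grasp_force: 61.5
```

```bash
python3 - <<'E'
from h import *
st()
E
```

```text
tcp tray [-1.9 77.5] z 0.0789 yaw-tray -0.0009 f [-9.6  2.1  3.5] open 0.0146
```

Request:
play_rows:
  plan:
    - [[-0.15,0,0,0,0,0,1.0],[-0.3,0,0,0,0,0,1.0],[-0.3,0,0,0,0,0,1.0],[-0.3,0,0,0,0,0,1.0],[-0.3,0,0,0,0,0,1.0]]

```text
time_s: 25.0
position: [0.5801, 0.0243, 0.0787]
ee_rot: [-0.01, 0.072, 0.997, 0.0]
ft_force: [-18.4, 2.8, 9.3]
opening: 0.0152
grasp_force: 62.4
```

```bash
python3 - <<'E'
from h import *
st()
E
```

```text
tcp tray [-1.5 77.6] z 0.0787 yaw-tray -0.0007 f [-18.4   2.8   9.3] open 0.0152
```

Request:
play_rows:
  plan:
    - [[0.3,0,0,0,0,0,1.0],[0.3,0,0,0,0,0,3.5],[0.3,0,0,0,0,0,3.5],[0.3,0,-5,0,0,0,3.5],[0.3,0,-10,0,0,0,3.5]]

```text
time_s: 25.62
position: [0.5842, 0.0233, 0.181]
ee_rot: [0.0, 0.073, 0.997, -0.0]
ft_force: [1.5, 0.4, 0.3]
opening: 0.0352
grasp_force: 0.0
```

Request:
play_rows:
  plan:
    - [[2,-2,-4,0,0,0,3.5],[6,-5,-8,0,0,0,3.5],[10,-7.7,-8.3,0,0,0,3.5],[10,-7.7,-8.3,0,0,0,3.5],[10,-7.7,-8.3,0,0,0,3.5]]

```text
time_s: 26.25
position: [0.4744, -0.0383, 0.2634]
ee_rot: [0.001, 0.073, 0.997, -0.0]
ft_force: [0.8, -0.0, 0.2]
opening: 0.0351
grasp_force: 0.0
```

```bash
python3 - <<'E'
from h import *
W=grab_frame("wrist"); st(); H=hsv(W)
m=cv2.inRange(H,(18,80,40),(36,255,255))
print(m[:,100:420].sum()//255)
for c in range(184,346,8):
    r=np.nonzero(m[130:260,c])[0]+130
    if len(r): print(c,"bottom",wt(onz(W,[(c,r[0]-.5)],.008)[0]),end=" ; ")
for c,s,mm in blobs(ora(W),60): print("patch",c.round(1),wt(onz(W,[c],.044)[0]),s[4])
R=cv2.inRange(H,(170,120,60),(180,255,255))|cv2.inRange(H,(0,120,60),(4,255,255))
for r in (205,220,235):
    q=np.nonzero(R[r,120:240])[0]+120
    if len(q): print("plate",r,q[[0,-1]],wt(onz(W,[(q[-1]+.5,r)],.041)[0]))
E
```

```text
tcp tray [-97.1   0.7] z 0.2631 yaw-tray -0.0017 f [ 0.2 -0.1 -1.2] open 0.0352
8290
184 bottom [ -64.5 -104.4] ; 192 bottom [-70.3 -92.8] ; 200 bottom [-70.3 -81.8] ; 208 bottom [-70.2 -70.7] ; 216 bottom [-70.2 -59.6] ; 224 bottom [-70.2 -48.5] ; 232 bottom [-70.2 -37.5] ; 240 bottom [-71.6 -26.4] ; 248 bottom [-70.2 -15.3] ; 256 bottom [-71.6  -4.2] ; 264 bottom [-71.6   6.8] ; 272 bottom [-71.5  17.9] ; 280 bottom [-70.1  29. ] ; 288 bottom [-70.1  40.1] ; 296 bottom [-71.5  51.1] ; 304 bottom [-71.5  62.1] ; 312 bottom [-71.4  73.2] ; 320 bottom [-71.4  84.2] ; 328 bottom [-71.4  95.3] ; 336 bottom [-68.5 106.6] ; patch [183.5 222.9] [-25.4 -98.9] 128
patch [245.4 208. ] [-46.  -17.6] 439
patch [323.2 207.9] [-46.1  82.5] 438
patch [273.8 270.2] [45.8 20.1] 252
plate 205 [179 180] [ -49.2 -101.7]
plate 220 [180 182] [ -28.2 -100.8]
plate 235 [181 183] [  -6.5 -101.2]
```

All four front ends now line up within about 1 mm, chock a is seated, and the plate is out about 16 mm. The arm is clear of everything, so I'm handing in.

```bash
python3 -c "
from station import *
print(finish_job())"
```

```text
the job is handed in; nothing more can be done
None
```

I packed all four chocks head to tail against the back wall, with the red plate forced out about 16 mm and the arm clear, and handed the job in at about 26 s; the hand-in returned no verdict.

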